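Fit the purge knob and hold it in

ROBOT

A 7-joint arm with a two-finger parallel gripper is mounted at the origin on a cart in front of the work surface, level with it; the furniture and walls round the work are solid. World frame = base frame: x ahead of the robot, y to its left, z up, the work surface at z = 0. Lengths are in m, angles in rad, forces in N, time in s.
With the tool pointing down it reaches from about 0.4 to 0.75 m from the base axis. Payload 19.5 kg.
Tool frame: the origin (TCP) lies on the centre line of the jaws, within the pads' length; the fingertips stand 14 mm ahead of it and the grasp point (between the pads) lies 5 mm behind it; z points along the fingers, y is the line along which they close (so a half turn about z gives the same grasp; the last joint's range is limited). The gripper opens to 85 mm and grips with 20 to 120 N. Pads are 22 mm wide; open, the fingers measure 114 mm over their backs; the gripper's body (76 mm by 85 mm) begins 54 mm behind the grasp point. The pads swing forward as they close: fully open they stand 13 mm farther back than shut.
Start: joints at [-1.264, 0.707, -0.028, 1.485, 0.022, 0.951, -0.075], TCP at [0.197, 0.54, 0.245] pointing down, gripper open.
Joint ranges: [-2.71, 2.71], [-0.32, 2.16], [-1.57, 1.52], [0, 2.45], [-1.46, 4.6], [0, 2.02], [-2.83, 2.83]. Speed limits (rad/s): [1.89, 1.89, 2.57, 2.57, 3.01, 3.01, 3.01].

INTERFACE

Orientations are given as [roll, pitch, yaw] about the fixed x, y, z axes, in that order (R = Rz(yaw) Ry(pitch) Rx(roll)).
In Python, from bench import manip gives the robot as it stands. The module is installed in compiled form; this text tells all that it offers.
- The arm moves only by the tool step_arm, never from a script. Its argument "series" is a list that holds one entry, the list of rows, each a list of 4 numbers: the shift along the world's x, y, z in mm, then the turn about the world's z in rad. In form: [[[dx, dy, dz, roll], ...]]. A call has exactly 5 rows; each row is the pose to reach, as a shift and turn from the pose commanded when the call began; what a row does not reach only later rows make up. A row lasts 1/8 s, in which the tool goes at most 62.5 mm and 10.7 degrees, less where a joint would pass 70% of its speed; a pose out of reach is approached as far as the arm can. A call with a gripper value outside its range is refused whole. "jaw" is the gripper's target within -1 to 1 (fully open at 1, half-way at 0, shut at -1), set as the call begins (left out, the last holds). The fingers move at their own pace and stop on an object; "grip_force" is the grip in N (left out, the last holds). Time passes only in rows, so rows that repeat a pose let the fingers close, or fill a call up. It gives the time, the measured TCP pose, the force, the opening and the grip force at its end, in the units of the state.
- manip.sense(): the state, without advancing time (a new reading comes with each control period).
- manip.read_camera(name): name is "scene" or "side" or "wrist"; returns a dict with "color" (400x640x3 uint8, red, green, blue), "K" (3x3 intrinsics, pixels), "eye" and "rotation" of the camera in the world; the wrist camera has in their place "T_tool_cam" (4x4, takes a point from camera to tool coordinates, whose origin is the TCP and whose axes are the flange's). Camera axes: x right, y down, z forward; pixel columns grow to the right and rows downward; lengths in m; the calibration is good to about 2 mm. The wrist camera is an equidistant fisheye: a pixel r from the principal point sees the ray r / f radians off the axis. A picture is of the moment at which its call begins: read the wrist's pose just before it. There is no depth.
- manip.finish_job(): hands the job in; it is judged then, once.
The state is a dict: "time_s": time; "qpos": joint angles; "joint_velocities": joint speeds; "joint_torque": joint torques, N m; "tcp_pos": TCP position; "eef_rot": TCP orientation; "wrist_force": force on the tool from outside, world axes, zero at the start; "wrist_torque": the same for the moment, N m; "width": finger opening in m; "gripper_force": force on a finger pad.
Only numpy, scipy, OpenCV 4.12 (cv2) and the standard library are available. Lean on these libraries where they do the work, as an engineer would, in place of code of your own. Each camera call takes 0.05 s, during which the arm holds its last target. There are 200 camera calls.

TASK

Vent the valve box first: press the sloping pedal at its side down to its stop for about a second and let it come back up. Then pick up the loose black knob, turn it so that the flat in its bore matches the flat of the D-shaped shaft on the box, push it fully home, and press knob and shaft down together to the shaft's stop. Finish while still holding the knob pressed down there (do not let go), and leave the jar, the needle valve and the tape roll beside the work where they stand.

Things in the scene. Friction and masses are not known exactly. Their poses are not given: they have to be found in the camera images.
- pedal (a joint): Angle of the pedal: 0 at rest (sloping up towards the robot), 0.30 rad at its stop. A spring returns it; about 2 N at the tread moves it and about 7 N holds it at the stop.
- pedal_pad (a point): Middle of the top of the pedal's rubber tread (42 x 40 mm). Steel pedal, 88 x 44 mm, on the right part of the fixed station, hinged at its far end; its near end goes down when pressed. At rest the point is 44 mm above the worktop; to the stop it goes 18 mm down and 5 mm to the front. At rest x points level from tread to hinge, y along the hinge, z up; it tilts with the pedal.
- shaft_tip (a point): Centre of the top of the upright steel D-shaft on the valve box (88 x 88 mm, 42 mm high, low collar), left part of the station, 95 mm left of the pedal. Diameter 14 mm, one flat 2.5 mm off the axis, round edge slightly chamfered. At rest its top is 73 mm above the worktop, 30 mm over the collar. x points out of the flat, z up. Its start angle varies; it turns only stiffly (0.5 N m).
- spindle (a joint): How far the shaft is pressed in: 0 at rest, 0.006 m at its stop. A spring pushes it out: 4 N starts it, 10 N holds it at the stop.
- knob: Loose black knob, 60 g, bore down. Origin: centre of underside; z up; x to the pointed end of its bar grip (pale line on top). Skirt 44 mm across, 26 mm high; bar along x 12 mm wide in y, 26 to 48 mm above the origin, x -20 to +20 mm: grip across y. Blind D-bore from below, 16.2 mm diameter, 22 mm deep, flat 3.6 mm off the axis on the +x side; fully home its ceiling rests on the shaft's top.
- septa_jar: Bystander: round screw-top jar, 45 mm across, 55 mm high; origin at the centre of its underside.
- needle_valve: Bystander: small needle valve, 47 x 55 x 18 mm, lying on the worktop; origin under its middle.
- tape_roll: Bystander: roll of white tape, 52 mm across, 16 mm high, lying flat; origin under its middle.

How it is judged:
On the way, in this order (a step that is already met when the one before it is completed fails the run):
1. the pedal is pressed down to its stop (value of joint pedal above 0.26 rad), for 0.4 s.
2. the pedal is back up and the knob is off the worktop (value of joint pedal below 0.06 rad and height (world z) of knob above 0.02 m), for 0.1 s.
3. the knob is home on the shaft, flat to flat (horizontal distance between knob and shaft_tip below 0.004 m and z of shaft_tip in the frame of knob above 0.019 m and angle between the x axis of knob and the x axis of shaft_tip, either way round below 0.26 rad), for 0.1 s.
At the end, for the whole second after the job is handed in: The knob is upright on the D-shaft (axes within 4 mm, tilt under 0.12 rad, flats within 0.26 rad), the shaft 20 of 22 mm or more into its bore and pressed in at least 4.5 of 6 mm by the fingers on the knob (over 2 N), at rest; pedal back up (under 0.06 rad) (horizontal distance between knob and shaft_tip below 0.004 m and z of shaft_tip in the frame of knob above 0.02 m and angle between the x axis of knob and the x axis of shaft_tip, either way round below 0.26 rad and angle between knob's own z axis and vertical below 0.12 rad and value of joint spindle above 0.0045 m and contact force between knob and the fingers above 2 N and linear speed of knob below 0.02 m/s and value of joint pedal below 0.06 rad); the arm keeps its last pose, push and grip.
It fails at once if a bystander (jar, needle valve, tape roll) is shifted by more than 30 mm (distance of any of septa_jar, needle_valve, tape_roll from where it was at the start of the episode above 0.03 m).
It also fails if it takes over 50 s, if anything falls off the work surface, if the arm or the gripper's body presses on something with over 40 N, if the wrist force passes 120 N, or if a joint passes its speed limit or range.

## Working session

There is one attempt and no reset: what is moved stays moved. The work goes in short steps, Python scripts to look and compute and a tool call to move; the robot and the scene stay as the last step left them, time stands still between calls to the robot, and variables do not carry over. Pictures are saved under pics/ and viewed, at most 10 in all, crops included, and the job is handed in when it is done.

Besides the shell and the picture viewer there is one more tool, called as name([rows], argument=value, ...), one row to a line, values as JSON. step_arm: Moves the arm, as the interface text tells. Its arguments: {"type":"object","properties":{"series":{"type":"array"},"jaw":{"type":"number"},"grip_force":{"type":"number"}},"required":["series"]}

```bash
mkdir -p pics; cat > h.py <<'E'
import numpy as np, cv2
from bench import manip
from scipy.spatial.transform import Rotation as R
def grab(n,name):
    s=manip.sense(); c=manip.read_camera(n); cv2.imwrite(f'pics/{name}.png',c['color'][:,:,::-1])
    np.savez(f'pics/{name}.npz',tcp=s['tcp_pos'],rot=np.array(s['eef_rot']),**c); return s,c
def ray(d,u,v):
    K=d['K']; x=(u-K[0,2])/K[0,0]; y=(v-K[1,2])/K[1,1]
    if 'T_tool_cam' in d:
        r=np.hypot(x,y); a=np.array([x/r*np.sin(r),y/r*np.sin(r),np.cos(r)]) if r>0 else np.array([0,0,1.])
        T=d['T_tool_cam']; Rw=R.from_euler('xyz',d['rot']).as_matrix() if np.ndim(d['rot'])==1 else d['rot']
        return d['tcp']+Rw@T[:3,3], Rw@T[:3,:3]@a
    return d['eye'],d['rotation']@np.array([x,y,1.])
def onz(d,u,v,z):
    e,r=ray(d,u,v); return e+r*(z-e[2])/r[2]
def load(n): return dict(np.load(f'pics/{n}.npz'))
E
python3 - <<'E'
from h import *
ims=[]
for n in('scene','side','wrist'):
    s,c=grab(n,n+'0'); ims.append(c['color'])
    if n!='wrist': print(n,c['eye'],c['K'][0,0])
    else: print(c['T_tool_cam'],c['K'])
print(s)
E
```

```text
scene [0.42569753 0.64048632 0.84426597] 457.3436692272155
side [ 0.17284721 -0.27543948  0.82705252] 367.72082859684883
[[ 1.96638846e-04 -9.45229593e-01 -3.26406155e-01  8.41182454e-02]
 [ 9.99999773e-01 -2.47157212e-05  6.74009450e-04  1.09310156e-03]
 [-6.45161041e-04 -3.26406213e-01  9.45229373e-01 -1.28841500e-01]
 [ 0.00000000e+00  0.00000000e+00  0.00000000e+00  1.00000000e+00]] [[309.70691629   0.         314.3211389 ]
 [  0.         309.70691629 199.51532384]
 [  0.           0.           1.        ]]
{'time_s': 0.1, 'qpos': array([-1.26370962,  0.70699945, -0.02764409,  1.48493172,  0.02201869,
        0.95086573, -0.07552605]), 'joint_velocities': array([ 0.00059386, -0.00126569, -0.00129792, -0.00267647, -0.0006879 ,
       -0.00188579,  0.00041504]), 'joint_torque': array([ 1.47778792e-03, -8.84280109e+01,  1.23589844e+00, -2.36446559e+01,
        1.69583730e-02,  5.15716631e-03,  5.78445520e-05]), 'tcp_pos': array([0.19643171, 0.54019177, 0.24490251]), 'eef_rot': array([-3.14069155e+00,  2.24207354e-05,  2.79281027e+00]), 'wrist_force': array([-1.00742501,  0.30353659,  0.31462889]), 'wrist_torque': array([ 0.03174278, -0.02961169,  0.0176875 ]), 'gripper_force': 0.0, 'width': 0.08541080592497141}
```

View pics/scene0.png

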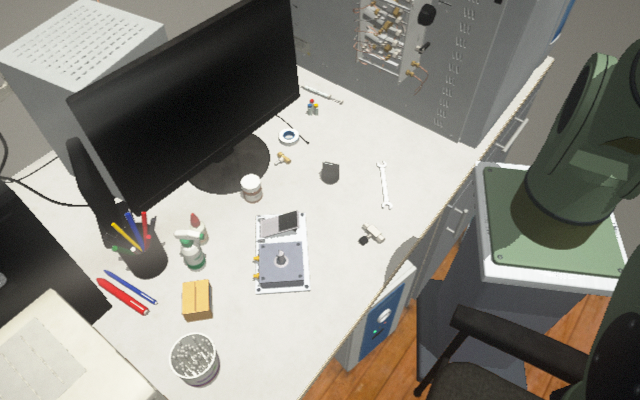

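View pics/side0.png

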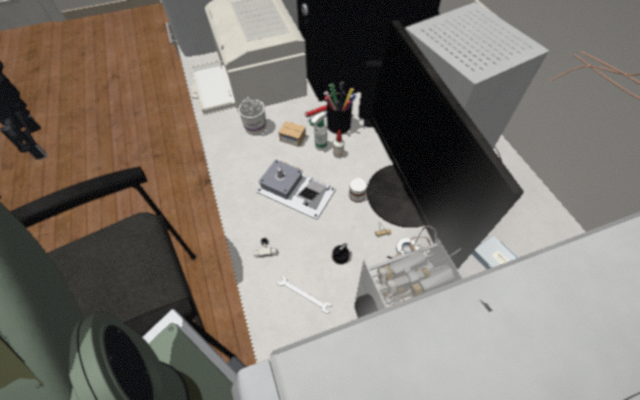

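The scene view shows the knob at (331,171), the shaft at (281,257), the pedal at (286,222), the jar at (251,187) and the tape at (288,136). In the side view the knob is at (341,254), the box at (281,177) and the pedal at (312,195). Next I'll enlarge crops of both.

```bash
python3 - <<'E'
from h import *
a=cv2.imread('pics/scene0.png')[150:300,240:370]; b=cv2.imread('pics/side0.png')[150:275,250:365]
A=cv2.resize(a,None,fx=3.8,fy=3.8,interpolation=cv2.INTER_CUBIC)
B=cv2.resize(b,None,fx=2.6,fy=2.6,interpolation=cv2.INTER_CUBIC)
o=np.zeros((570,800,3),np.uint8); o[:A.shape[0],:A.shape[1]]=A; o[:B.shape[0],500:500+B.shape[1]]=B
cv2.imwrite('pics/crop.png',o)
S=load('scene0')
for n,u,v,z in(('knobtop',331,167,.048),('shaft',281,255,.073),('pad',287,222,.044),('valve',372,234,0.01),('valve?',283,158,0.01),('tape',288,136,.01),('jar',251,182,.055)): print(n,onz(S,u,v,z).round(3))
E
```

```text
Traceback (most recent call last):
  File "h.py", line 15, in onz
    e,r=ray(d,u,v); return e+r*(z-e[2])/r[2]
                                        ~^^^
IndexError: invalid index to scalar variable.
```

View pics/crop.png

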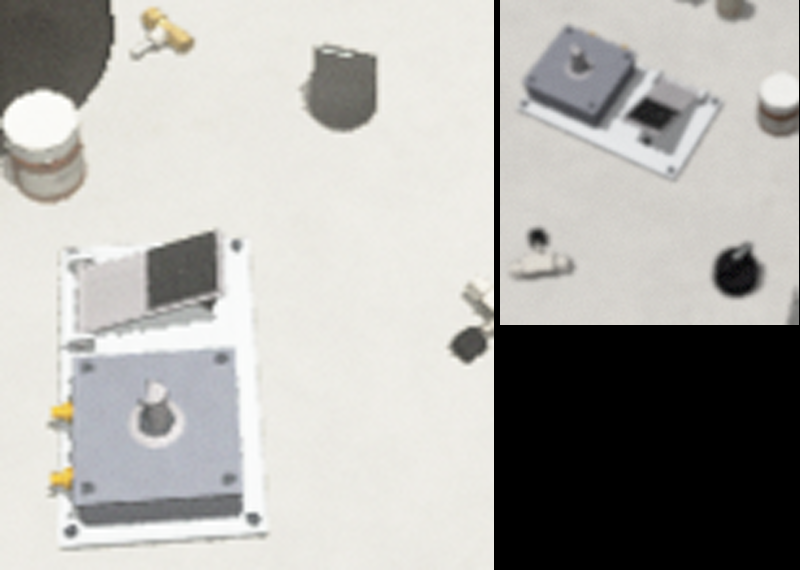

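The crop shows the pad centre at scene (287.9,221), the shaft top at (280.3,253.2) and the knob's bar top at about (330.8,163.7). The needle valve is either the brass fitting at (283,158) or the one with the black knob at (372,234).

```bash
python3 - <<'E'
from h import *
S=load('scene0'); print(S['rotation'],S['eye'])
E
sed -i "s/return d\['eye'\],d\['rotation'\]@/Q=np.array(d['rotation']); Q=R.from_euler('xyz',Q).as_matrix() if Q.ndim==1 else Q\n    return d['eye'],Q@/" h.py
python3 - <<'E'
from h import *
S=load('scene0');D=load('side0')
def tri(p,q):
    e,r=ray(S,*p);f,g=ray(D,*q); r=r/np.linalg.norm(r);g=g/np.linalg.norm(g)
    t=np.linalg.lstsq(np.c_[r,-g],f-e,rcond=None)[0]; return ((e+r*t[0]+f+g*t[1])/2).round(4),np.linalg.norm(e+r*t[0]-f-g*t[1]).round(4)
print('box-shaft',tri((280.3,253.2),(250+76/2.6,150+50/2.6)),'pad',tri((287.9,221),(250+153/2.6,150+110/2.6)))
for n,u,v,z in(('knobtop',330.8,163.7,.048),('knobend1',323,162.6,.048),('knobend2',338.7,165,.048),('shaft',280.3,253.2,.073),('pad',287.9,221,.044),('valve',372,234,0.01),('valve?',283,158,0.01),('tape',288,136,.01),('jar',251,182,.055),
 ('base1',240+65/3.8,150+240/3.8,.01),('base2',240+248/3.8,150+240/3.8,.01),('base3',240+265/3.8,150+535/3.8,.01),('base4',240+62/3.8,150+545/3.8,.01)): print(n,onz(S,u,v,z).round(4))
for n,u,v,z in(('shaft',250+76/2.6,150+50/2.6,.073),('knobtop',250+242/2.6,150+250/2.6,.048)): print('side',n,onz(D,u,v,z).round(4))
E
```

```text
[-2.49769253  0.00800232 -3.0038242 ] [0.42569753 0.64048632 0.84426597]
box-shaft (array([0.5605, 0.2044, 0.0699]), np.float64(0.0001)) pad (array([0.5654, 0.1092, 0.0432]), np.float64(0.0042))
knobtop [ 0.4918 -0.0573  0.048 ]
knobend1 [ 0.5101 -0.0583  0.048 ]
knobend2 [ 0.4733 -0.0557  0.048 ]
shaft [0.5599 0.2062 0.073 ]
pad [0.5633 0.1107 0.044 ]
valve [0.3835 0.0977 0.01  ]
valve? [ 0.6131 -0.0938  0.01  ]
tape [ 0.6139 -0.1695  0.01  ]
jar [0.6608 0.0256 0.055 ]
base1 [0.641  0.0765 0.01  ]
base2 [0.5343 0.0623 0.01  ]
base3 [0.4973 0.2473 0.01  ]
base4 [0.6012 0.267  0.01  ]
side shaft [0.5589 0.2025 0.073 ]
side knobtop [ 0.4999 -0.0572  0.048 ]
```

step_arm([
  [[36,-39,0,0],[72,-78,0,0],[108,-117,0,0],[144,-156,0,0],[180,-195,0,0]],
], jaw=-1)

```text
time_s: 0.78
tcp_pos: [0.3775, 0.344, 0.2452]
eef_rot: [-3.141, -0.0, 2.793]
wrist_force: [0.5, 1.0, -0.6]
width: -0.0001
gripper_force: 0.0
```

step_arm([
  [[36,-39,-5,0],[72,-78,-10,0],[108,-117,-15,0],[144,-156,-20,0],[184,-195,-25,0]],
])

```text
time_s: 1.4
tcp_pos: [0.5614, 0.149, 0.2201]
eef_rot: [-3.142, -0.0, 2.793]
wrist_force: [0.1, 1.4, 0.2]
width: 0.0002
gripper_force: 0.0
```

step_arm([
  [[0,0,0,0.1],[0,0,0,0.2],[0,0,0,0.3],[0,0,0,0.3],[0,0,0,0.3]],
])

```text
time_s: 2.02
tcp_pos: [0.5605, 0.1503, 0.2202]
eef_rot: [-3.141, -0.0, 3.09]
wrist_force: [0.1, 0.4, 0.2]
width: -0.0002
gripper_force: 0.0
```

```bash
python3 - <<'E'
from h import *
s,c=grab('wrist','w1'); print(s['time_s'],s['tcp_pos'],s['eef_rot'],s['qpos'])
E
```

```text
2.025 [0.56045705 0.15034055 0.22018395] [-3.14142338e+00 -2.00870583e-04  3.09036573e+00] [-0.21626417  0.74744918 -0.20230544  1.49673562  0.17326031  0.91523014
  1.04766771]
```

View pics/w1.png

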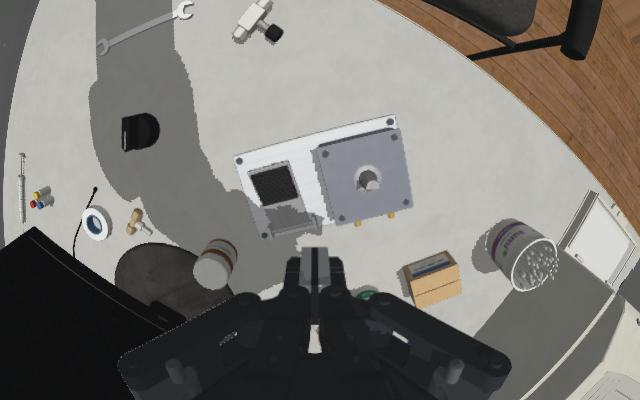

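The wrist view shows the tread centre at (274,184), the shaft top at about (371,181) and the knob with its pale line at about (125,133).

```bash
python3 - <<'E'
from h import *
W=load('w1')
for n,u,v,z in(('pad',274,184,.044),('padc1',249,176,.044),('padc2',287,163,.044),('padc3',300,192,.044),('padc4',263,206,.044),('shaft',371,181,.073),('shaftbase',368,177,.043),('knob',127,133,.048),('tcp',314,300,.2)): print(n,onz(W,u,v,z).round(4))
a=cv2.imread('pics/w1.png'); 
A=cv2.resize(a[150:215,335:405],None,fx=8,fy=8,interpolation=cv2.INTER_CUBIC)
B=cv2.resize(a[100:160,110:170],None,fx=4,fy=4,interpolation=cv2.INTER_CUBIC)
B=np.clip(B.astype(int)*2,0,255).astype(np.uint8)
o=np.zeros((520,800,3),np.uint8); o[:A.shape[0],:560]=A; o[:240,560:]=B; cv2.imwrite('pics/c2.png',o)
E
```

```text
pad [0.563  0.1098 0.044 ]
padc1 [0.553  0.0844 0.044 ]
padc2 [0.5417 0.1249 0.044 ]
padc3 [0.5731 0.136  0.044 ]
padc4 [0.5865 0.0957 0.044 ]
shaft [0.5565 0.2048 0.073 ]
shaftbase [0.5607 0.207  0.043 ]
knob [ 0.4927 -0.0518  0.048 ]
tcp [0.5916 0.1497 0.2   ]
```

View pics/c2.png

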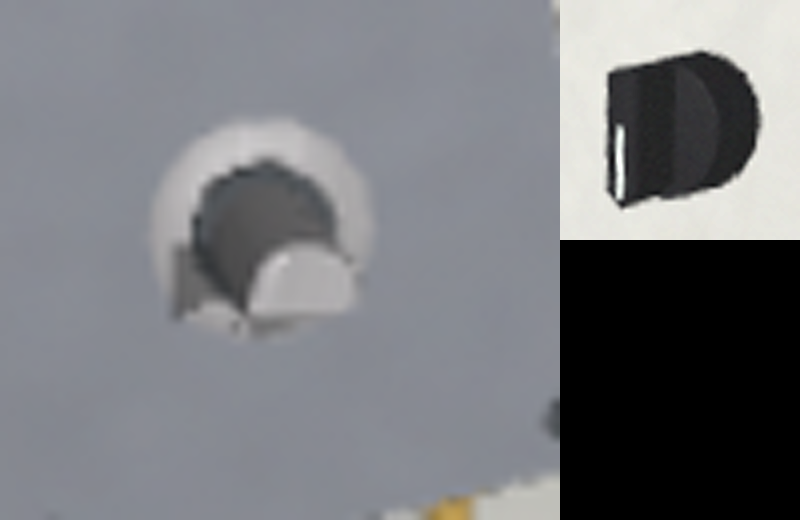

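The D-flat faces image-down, with its edge from (365.6,189.6) to (379,189.6). The knob's pale line lies toward its image-down end, running from (125.5,131) to (125.5,151).

```bash
python3 - <<'E'
from h import *
W=load('w1'); g=lambda x,y,z:onz(W,335+x/8,150+y/8,z)
a,b=g(248,318,.073),g(352,316,.073); d=b-a; m=(a+b)/2; print(a,b,np.linalg.norm(d))
n=np.array([d[1],-d[0]]);n/=np.linalg.norm(n); n=n if n[0]>0 else -n
print('flat yaw',np.arctan2(n[1],n[0]),'axis',m[:2]-.0025*n)
p=g(302,245,.073); print('top of arc',p)
k=lambda x,y,z=.048:onz(W,110+(x-560)/4,100+y/4,z)
for q in((622,125),(622,200),(609,72),(622,207),(640,70),(608,190),(632,205)): print(q,k(*q).round(4))
v=k(622,200)-k(622,125); print('knob yaw',np.arctan2(v[1],v[0]))
E
```

```text
[0.56481048 0.20002693 0.073     ] [0.56515202 0.21257596 0.073     ] 0.012553669233890615
flat yaw -0.027209545476919006 axis [0.56248217 0.20636946]
top of arc [0.55616118 0.20646962 0.073     ]
(622, 125) [ 0.4904 -0.0535  0.048 ]
(622, 200) [ 0.5114 -0.0575  0.048 ]
(609, 72) [ 0.4751 -0.0557  0.048 ]
(622, 207) [ 0.5133 -0.0579  0.048 ]
(640, 70) [ 0.4762 -0.0448  0.048 ]
(608, 190) [ 0.508 -0.062  0.048]
(632, 205) [ 0.5132 -0.0542  0.048 ]
knob yaw -0.18760178818775994
```

step_arm([
  [[1,-20,-45,0],[2,-40,-90,0],[2,-40,-130,0],[1,-40,-150,0],[1,-40,-150,0]],
])

```text
time_s: 2.7
tcp_pos: [0.5609, 0.1103, 0.0693]
eef_rot: [-3.141, -0.002, 3.092]
wrist_force: [0.1, -0.2, 0.3]
width: 0.0005
gripper_force: 0.0
```

step_arm([
  [[0,0,-7,0],[-1,0,-14,0],[-2,0,-21,0],[-3,0,-28,0],[-3,0,-32,0]],
])

```text
time_s: 3.32
tcp_pos: [0.558, 0.1101, 0.0383]
eef_rot: [-3.141, -0.001, 3.093]
wrist_force: [-12.9, -4.1, 42.6]
width: 0.0001
gripper_force: 21.2
```

step_arm([
  [[0,0,0.6,0],[0,0,0.6,0],[0,0,0.6,0],[0,0,0.6,0],[0,0,0.6,0]],
])

```text
time_s: 3.95
tcp_pos: [0.5581, 0.1101, 0.0394]
eef_rot: [-3.141, -0.001, 3.093]
wrist_force: [-8.2, -2.1, 21.9]
width: -0.0003
gripper_force: 10.5
```

step_arm([
  [[0,0,0.6,0],[0,0,0.6,0],[0,0,0.6,0],[0,0,0.6,0],[0,0,0.6,0]],
])

```text
time_s: 4.58
tcp_pos: [0.5581, 0.1101, 0.0397]
eef_rot: [-3.141, -0.001, 3.093]
wrist_force: [-5.3, -2.3, 15.2]
width: 0.0
gripper_force: 7.4
```

step_arm([
  [[2,0,20,0],[3,0,50,0],[3,-10,90,0],[-15,-50,110,0],[-32,-90,110,0]],
])

```text
time_s: 5.2
tcp_pos: [0.5265, 0.0195, 0.1506]
eef_rot: [3.141, 0.002, 3.093]
wrist_force: [0.8, -0.1, -0.3]
width: 0.0001
gripper_force: 0.0
```

step_arm([
  [[-15,-35,0,-0.07],[-30,-65,0,-0.14],[-30,-73,0,-0.14],[-30,-73,0,-0.14],[-30,-73,0,-0.14]],
], jaw=1)

```text
time_s: 5.82
tcp_pos: [0.4969, -0.0516, 0.1494]
eef_rot: [3.141, 0.0, 2.954]
wrist_force: [-1.2, 0.4, 0.1]
width: 0.0852
gripper_force: 0.0
```

```bash
python3 - <<'E'
from h import *
s,c=grab('wrist','w2'); print(s['time_s'],s['tcp_pos'],s['eef_rot'],s['qpos'])
a=cv2.imread('pics/w2.png')[140:340,210:430]
cv2.imwrite('pics/c3.png',cv2.resize(np.clip(a.astype(int)*2,0,255).astype(np.uint8),None,fx=3,fy=3,interpolation=cv2.INTER_CUBIC))
E
```

```text
5.825 [ 0.49687992 -0.05159578  0.14935071] [3.14110086e+00 1.14298888e-04 2.95445057e+00] [ 0.13942669  0.74766417 -0.17918446  1.86902869  0.23501635  0.54501657
  1.18910235]
```

View pics/c3.png

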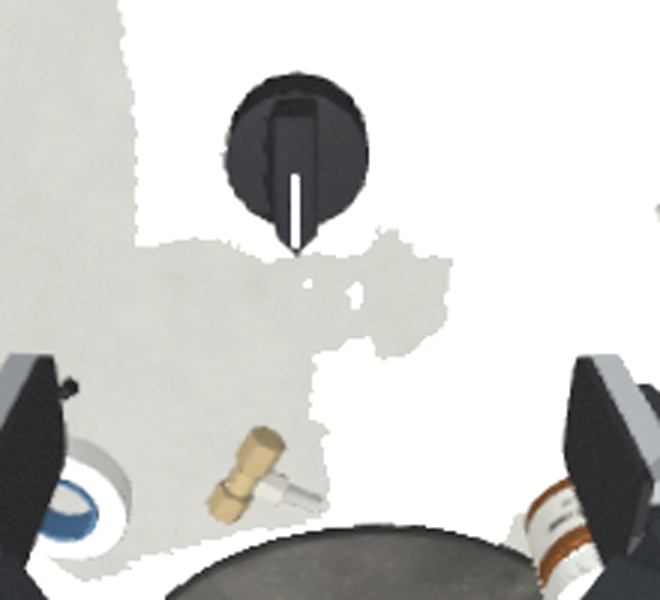

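The knob's bar runs vertically in the crop, with the tip at (297,252), the rear end at (295,101) and the pale line at x=295 from y=174 to 248, so the jaw yaw is already aligned.

```bash
python3 - <<'E'
from h import *
W=load('w2'); g=lambda x,y,z=.048:onz(W,210+x/3,140+y/3,z)
t=g(297,253);b=g(295,116);r=g(295,101); l0=g(295,174);l1=g(295.5,248)
for n,q in(('tip',t),('rear',b),('r2',r),('l0',l0),('l1',l1)): print(n,q.round(4))
for p,q in((r,t),(b,t),(l0,l1)): v=q-p; print(np.linalg.norm(v),np.arctan2(v[1],v[0]),((p+q)/2).round(4))
print('skirt',g(227,158,.026).round(4),g(369,158,.026).round(4))
print('tool yaw-pi',W['rot'][2]-np.pi)
E
```

```text
tip [ 0.5129 -0.0577  0.048 ]
rear [ 0.4752 -0.0509  0.048 ]
r2 [ 0.4713 -0.0501  0.048 ]
l0 [ 0.4907 -0.0539  0.048 ]
l1 [ 0.5114 -0.0578  0.048 ]
0.042237256020068524 -0.18045527505739092 [ 0.4921 -0.0539  0.048 ]
0.03826356493878051 -0.17922208333768966 [ 0.4941 -0.0543  0.048 ]
0.021070480303570092 -0.18728607921728846 [ 0.501  -0.0559  0.048 ]
skirt [ 0.4896 -0.0739  0.026 ] [ 0.4971 -0.034   0.026 ]
tool yaw-pi -0.1871420814616518
```

step_arm([
  [[-3.5,-2.5,-40,0],[-3.5,-2.5,-80,0],[-3.5,-2.5,-100,0],[-3.5,-2.5,-107,0],[-3.5,-2.5,-107,0]],
])

```text
time_s: 6.5
tcp_pos: [0.4932, -0.0548, 0.0427]
eef_rot: [3.142, 0.0, 2.953]
wrist_force: [-0.6, -0.0, 0.1]
width: 0.0855
gripper_force: 0.0
```

step_arm([
  [[0,0,0,0],[0,0,0,0],[0,0,0,0],[0,0,0,0],[0,0,0,0]],
], jaw=-1, grip_force=70)

```text
time_s: 7.12
tcp_pos: [0.4931, -0.0551, 0.0427]
eef_rot: [-3.142, 0.0, 2.953]
wrist_force: [-1.2, -0.5, 5.4]
width: 0.0106
gripper_force: 68.3
```

step_arm([
  [[0,0,20,0],[0,0,60,0],[0,0,100,0],[0,20,117,0],[15,60,117,0]],
])

```text
time_s: 7.75
tcp_pos: [0.5083, 0.0042, 0.1609]
eef_rot: [-3.141, 0.002, 2.95]
wrist_force: [0.3, 0.4, -1.4]
width: 0.0108
gripper_force: 68.7
```

step_arm([
  [[20,50,0,0.03],[40,100,0,0.06],[60,145,0,0.1],[80,185,0,0.15],[92,201,0,0.15]],
])

```text
time_s: 8.38
tcp_pos: [0.6, 0.2085, 0.1592]
eef_rot: [3.141, -0.001, 3.106]
wrist_force: [-0.7, 0.6, -0.9]
width: 0.0105
gripper_force: 68.7
```

step_arm([
  [[0,0,0,0],[0,0,0,0],[0,0,0,0],[0,0,0,0],[0,0,0,0]],
])

```text
time_s: 9.0
tcp_pos: [0.6, 0.2056, 0.1596]
eef_rot: [-3.142, 0.0, 3.102]
wrist_force: [-0.4, 0.5, -0.8]
width: 0.0099
gripper_force: 68.7
```

```bash
python3 - <<'E'
from h import *
s,c=grab('wrist','w3'); print(s['time_s'],s['tcp_pos'],s['eef_rot'],s['qpos'])
W=load('w3')
a=cv2.imread('pics/w3.png')[110:310,210:430]
cv2.imwrite('pics/c4.png',cv2.resize(a,None,fx=3,fy=3,interpolation=cv2.INTER_CUBIC))
E
```

```text
9.0 [0.6000113  0.20564644 0.15956786] [-3.14150381e+00  1.03776662e-04  3.10249560e+00] [-0.29558462  0.90213783 -0.19044725  1.34753242  0.18949247  0.90953428
  0.99993104]
```

View pics/c4.png

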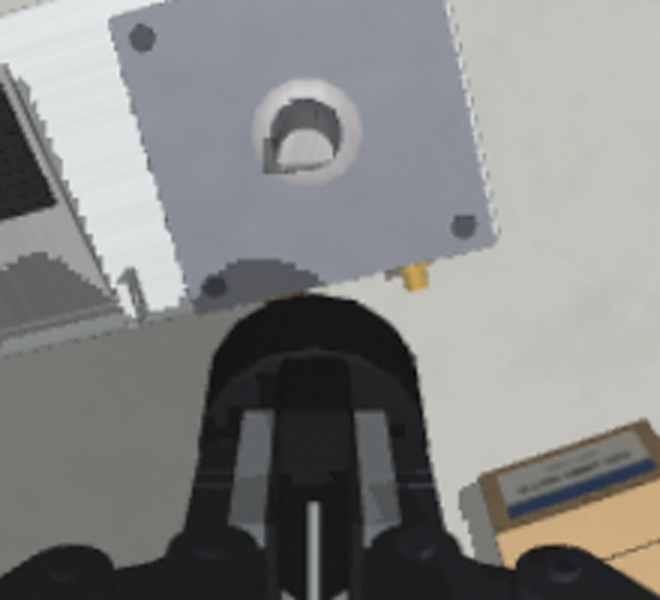

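The D top is at crop (305,148), with its flat edge facing image-down from (277,168) to (336,161). The knob sits straight in the jaws, pale line at x=313. I'll segment the D top for precise numbers.

```bash
python3 - <<'E'
from h import *
a=cv2.imread('pics/w3.png')[130:180,285:340]
A=cv2.resize(a,None,fx=11,fy=11,interpolation=cv2.INTER_CUBIC)
A=np.clip((A.astype(int)-60)*1.3,0,255).astype(np.uint8)
cv2.imwrite('pics/c5.png',A)
E
```

```text
(no output)
```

View pics/c5.png

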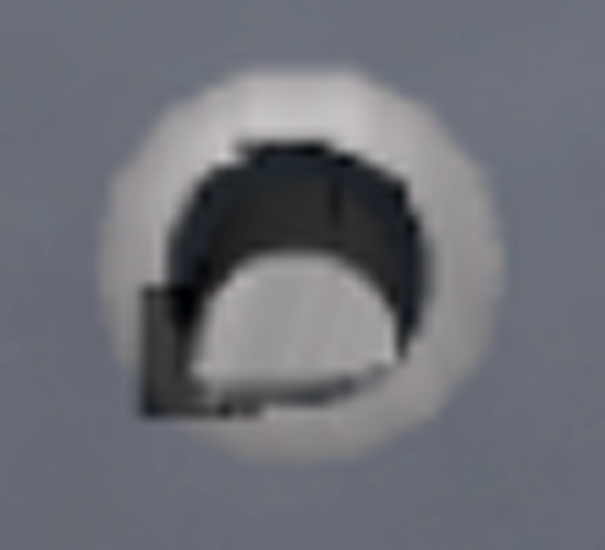

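The flat edge runs from (190,388) to (398,358) in this crop, the arc top is at (295,252), and the collar is centred at (302,265).

```bash
python3 - <<'E'
from h import *
W=load('w3'); g=lambda x,y,z=.073:onz(W,285+x/11-.5,130+y/11-.5,z)
a,b=g(190,388),g(398,360); d=b-a; print(np.linalg.norm(d))
n=np.array([d[1],-d[0]]);n/=np.linalg.norm(n); n*=np.sign(n[0])
print('flat yaw',np.arctan2(n[1],n[0]),'axis',((a+b)/2)[:2]-.0025*n,'arc top',g(295,250)[:2])
print('left',g(202,320)[:2],'right',g(398,330)[:2])
print('collar',g(302,265,.0425)[:2])
# held knob: pale line
k=lambda x,y,z:onz(W,210+x/3,110+y/3,z)
z=W['tcp'][2]+.005
p,q=k(313,503,z),k(313,598,z); v=q-p; print('knob',p,q,np.arctan2(v[1],v[0]))
print('skirt L/R at z-.0165',k(208,400,z-.022),k(418,400,z-.022))
E
```

```text
0.013571181292966694
flat yaw 0.09750518947428656 axis [0.5610813  0.20578442] arc top [0.55542861 0.20643741]
left [0.55976964 0.20026703] right [0.56092843 0.21284819]
collar [0.56210356 0.20639285]
knob [0.59830372 0.20687623 0.16456786] [0.61790379 0.2061138  0.16456786] -0.038879735039239104
skirt L/R at z-.0165 [0.59051865 0.18862293 0.14256786] [0.59196441 0.22568847 0.14256786]
```

step_arm([
  [[-15,0,0,0.05],[-30,-0.3,0,0.11],[-38.3,-0.3,-15,0.11],[-38.3,-0.3,-38,0.11],[-38.3,-0.3,-38,0.11]],
])

```text
time_s: 9.68
tcp_pos: [0.5611, 0.2053, 0.1205]
eef_rot: [-3.141, -0.002, -3.07]
wrist_force: [0.3, 0.0, -1.0]
width: 0.0103
gripper_force: 68.7
```

step_arm([
  [[0,0,-2,0],[0,0,-4,0],[0,0,-6,0],[0,0,-8,0],[0,0,-8,0]],
])

```text
time_s: 10.3
tcp_pos: [0.5616, 0.2055, 0.1134]
eef_rot: [-3.141, -0.0, -3.07]
wrist_force: [-0.4, -0.1, -1.3]
width: 0.0101
gripper_force: 68.7
```

step_arm([
  [[0,0,-2,0],[0,0,-4,0],[0,0,-6,0],[0,0,-8,0],[0,0,-8,0]],
])

```text
time_s: 10.92
tcp_pos: [0.5615, 0.2055, 0.1052]
eef_rot: [-3.141, -0.001, -3.07]
wrist_force: [-2.3, -0.5, -1.4]
width: 0.0105
gripper_force: 68.5
```

step_arm([
  [[0,0,-3,0],[0,0,-6,0],[0,0,-9,0],[0,0,-11,0],[0,0,-11,0]],
])

```text
time_s: 11.55
tcp_pos: [0.5614, 0.2054, 0.0943]
eef_rot: [-3.141, -0.001, -3.07]
wrist_force: [-6.5, -2.9, 4.8]
width: 0.0107
gripper_force: 69.4
```

step_arm([
  [[-0.4,-0.2,-2,0],[-0.4,-0.2,-4,0],[-0.4,-0.2,-5.5,0],[-0.4,-0.2,-7,0],[-0.4,-0.2,-7,0]],
])

```text
time_s: 12.18
tcp_pos: [0.5613, 0.2053, 0.0881]
eef_rot: [-3.141, 0.0, -3.071]
wrist_force: [-7.3, -3.8, 16.7]
width: 0.0107
gripper_force: 71.2
```

step_arm([
  [[-0.3,-0.2,-0.7,0],[-0.3,-0.2,-0.7,0],[-0.3,-0.2,-0.7,0],[-0.3,-0.2,-0.7,0],[-0.3,-0.2,-0.7,0]],
])

```text
time_s: 12.8
tcp_pos: [0.5613, 0.2053, 0.088]
eef_rot: [3.141, 0.001, -3.07]
wrist_force: [-9.1, -3.8, 25.4]
width: 0.0107
gripper_force: 72.6
```

step_arm([
  [[0,0,0,0],[0,0,0,0],[0,0,0,0],[0,0,0,0],[0,0,0,0]],
])

```text
time_s: 13.42
tcp_pos: [0.5613, 0.2053, 0.088]
eef_rot: [3.141, 0.001, -3.07]
wrist_force: [-8.1, -3.5, 25.9]
width: 0.0107
gripper_force: 72.6
```

```bash
python3 - <<'E'
from h import *
s,c=grab('wrist','w4'); print(s['time_s'],s['tcp_pos'],s['wrist_force'])
s,c2=grab('scene','s4')
a=cv2.resize(cv2.imread('pics/w4.png'),(400,250)); b=cv2.resize(cv2.imread('pics/s4.png')[190:300,230:360],(400,338))
o=np.zeros((338,800,3),np.uint8);o[:250,:400]=a;o[:,400:]=b;cv2.imwrite('pics/c6.png',o)
E
```

```text
13.425 [0.56126558 0.20529121 0.08796593] [-8.08945806 -3.49556331 25.85409019]
```

View pics/c6.png

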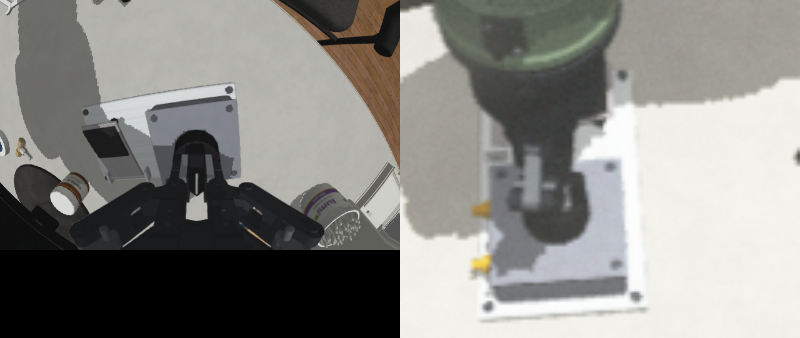

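The knob is seated on the shaft, at (196,150) in the left half of the image, and the pedal is back up. Pressing 0.7 mm further raised the force to 26 N with no travel at z = 0.088, which is the expected stop height.

```bash
python3 -c "
from bench import manip
print(manip.finish_job())"
```

```text
the job is handed in; nothing more can be done
None
```

I handed the job in at about 13.4 s with the knob home on the D-shaft and held pressed at its stop at about 26 N, the pedal pressed and back up, and the bystanders not touched; the hand-in gave no verdict.

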